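# Pack the hung-up coins down the coin tube

## Task

Some coins have hung up in the lined wide tube of the coin bank on the dresser. Take the wooden pusher from its socket and push the coins down the tube with it until they have all closed up and bottom out firmly, by feel and without ramming them. Then stand the pusher back upright in its socket and let go, leaving the other things on the dresser where they are.

Things in the scene. Friction and masses are not known exactly. Their poses are not given: they have to be found in the camera images.
- bank: Coin bank, fixed: dark wood base 80 x 196 x 30 mm (x, y, z). In a row along its y: a narrow clear tube (outer diameter 32 mm, y = -58 mm, packed, needs nothing), the wide clear tube (outer 39, inner 33 mm, on the base's centre), the pusher's socket (y = +60 mm). Both tubes are vertical and end 140 mm above the dresser. Origin: centre of the base's underside, at z = 0, z up; yaw up to 80 degrees.
- tube_mouth (a point): Centre of the wide tube's open mouth, 140 mm above the dresser; the bore goes straight down 110 mm to its floor, the base's top. 3 to 12 coins (7.5 to 30 mm of them; the number varies and can only be seen through the clear wall) already lie on that floor. The floor cracks if the coins are pushed with more than 40 N.
- socket_mouth (a point): Centre of the mouth of the pusher's socket in the base's top, 30 mm above the dresser: a round hole 30 mm in diameter and 22 mm deep, its floor 8 mm above the dresser.
- coins_top: Uppermost hung-up coins in the wide tube: a flat stack of three, diameter 30.6 mm, 7.5 mm high, top 15 to 24 mm below the mouth. Origin: centre of their underside. A soft lining holds them: they slide only straight down, give way at about 3 N and stay where they are left.
- coins_mid: Next hung-up coins: a stack of two, 5 mm high, diameter 30.6 mm, origin at the centre of their underside; some mm of air above and below. Held by about 2.5 N. Meeting this stack or the next is a false stop: push on.
- coins_low: Lowest hung-up coins: a stack of three, 7.5 mm high, origin at the centre of their underside; held by about 3.5 N; 10 to 50 mm of air below. All three slide together at 8 to 9 N. Once they rest on the coins at the bottom, which lie on felt, the force climbs by 8 N per mm. A push of 14 to 20 N, held for half a second with nothing moving, means firmly home (under 12 N does not count).
- pusher: Loose turned pale-wood pusher, 165 mm long, 55 to 100 g, standing upright in its socket, its foot on the socket's floor. Foot: 24 mm in diameter for the lowest 10 mm; shaft 16 mm; gripping knob 32 mm in diameter from 120 to 160 mm above the foot, its top edge rounded. Origin: centre of the foot's underside; z runs up to the knob.
- coaster: Bystander: loose round grey stone coaster, diameter 96 mm, 9 mm thick; origin at the centre of its underside.
- tin: Bystander: loose round aluminium travel tin, diameter 75 mm, 50 mm high; origin at the centre of its underside.
- photo: Bystander: loose clear acrylic photo block with a beach picture, 26 x 125 x 90 mm; origin at the centre of its underside.
- chest: Bystander: fixed wooden jewelry chest with a shut drawer and brass latch, 160 x 220 x 127 mm; origin at the centre of its underside.
Things that resemble listed ones, but are neither listed nor needed, are in the scene too. Of the things like the bank, leave any that is orange, purple or turquoise; of the rest the smaller one is meant.

How it is judged:
On the way:
1. the pusher presses the hung-up coins home: the three stacks are closed up, stand still, and are pushed down with more than 12 N for 0.3 s (contact force between pusher and coins_top above 12 N and z of coins_top in the frame of coins_mid below 0.0065 m and z of coins_mid in the frame of coins_low below 0.009 m and linear speed of each of coins_top, coins_low below 0.004 m/s), for 0.3 s.
At the end, for the whole second after the job is handed in: The three stacks of coins are closed up (gaps under 1.5 mm) and down on the coins below (lowest underside under 62.5 mm above the dresser); the pusher stands released and still in its socket: foot within 7 mm of its axis and 18 mm or more below its mouth, upright within 0.12 rad (z of coins_top in the frame of coins_mid below 0.0065 m and z of coins_mid in the frame of coins_low below 0.009 m and z of coins_low in the frame of bank below 0.0625 m and horizontal distance between pusher and socket_mouth below 0.007 m and z of pusher in the frame of socket_mouth below -0.018 m and angle between pusher's own z axis and vertical below 0.12 rad and linear speed of pusher below 0.02 m/s); the robot touches nothing.
It fails at once if the tube is rammed: more than 40 N between pusher and coins (contact force between pusher and coins_top above 40 N).
It fails at once if a bystander is shifted by more than 20 mm (distance of any of coaster, tin, photo from where it was at the start of the episode above 0.02 m).
It also fails if it takes over 45 s, if anything falls off the work surface, if the arm or the gripper's body presses on something with over 40 N, if the wrist force passes 120 N, or if a joint passes its speed limit or range.

## Robot

A 6-joint arm with a two-finger parallel gripper is mounted at the origin on the work surface. World frame = base frame: x ahead of the robot, y to its left, z up, the work surface at z = 0. Lengths are in m, angles in rad, forces in N, time in s.
With the tool pointing down it reaches from about 0.3 to 1 m from the base axis. Payload 5.1 kg.
Tool frame: the origin (TCP) lies at the very end of the fingers, on their centre line; the grasp point (between the pads) lies 19 mm behind it; z points along the fingers, y is the line along which they close (so a half turn about z gives the same grasp; the last joint's range is limited). The gripper opens to 95 mm and grips with 3 to 60 N. Pads are 20 mm wide; open, the fingers measure 119 mm over their backs; the gripper's body (75 mm by 180 mm) begins 59 mm behind the grasp point.
Start: joints at [-1.39, 0.124, 1.65, -0, 1.367, -0.083], TCP at [0.169, -0.628, 0.185] pointing down, gripper open.
Joint ranges: [-2.61, 2.61], [-1.02, 2.33], [0.03, 2.71], [-1.35, 4.49], [0.32, 2.68], [-2.91, 2.91]. Speed limits (rad/s): [2.57, 2.57, 3.14, 3.14, 3.14, 3.14].

## Interface

Orientations are given as a unit quaternion [x, y, z, w].
In Python, from rig import manip, eyes gives the robot as it stands. The module is installed in compiled form; this text tells all that it offers. Calls block until the motion is done:
- manip.move_ptp(position, orientation): joint-space move of the TCP to a pose.
- manip.move_linear(position, ori=None, velocity=0.15, force_limit=None): straight line of the TCP; ori=None keeps the orientation; velocity is the mean speed in m/s. With force_limit (N) it stops when the force on the tool has changed by that much, and returns True; else False.
- manip.goto_joints(angles): joint-space move.
- manip.set_gripper(opening, strength=None): opening from 0.0 (shut) to 1.0 (fully open); strength is the grip in N (None keeps the last); returns when the fingers have stopped.
- manip.hold(seconds).
- manip.ik(position, orientation): joint angles nearest the present ones, or None.
- eyes.camera(name): name is "scene" or "side" or "wrist"; returns a dict with "frame" (420x560x3 uint8, red, green, blue), "camera_matrix" (3x3 intrinsics, pixels), "pose" (4x4, takes a point from camera to world coordinates); the wrist camera has in their place "T_tool_cam" (4x4, takes a point from camera to tool coordinates, whose origin is the TCP and whose axes are the flange's). Camera axes: x right, y down, z forward; pixel columns grow to the right and rows downward; lengths in m; the calibration is good to about 2 mm. A picture is of the moment at which its call begins: read the wrist's pose just before it. There is no depth.
A pose or a line that the arm cannot do raises manip.Unreachable and nothing moves.
- manip.finish_job(): hands the job in; it is judged then, once.
Readings, each from a call of its own:
- manip.read_time_s(): time.
- manip.read_joint_pos(): joint angles.
- manip.read_qd(): joint speeds.
- manip.read_joint_efforts(): joint torques, N m.
- manip.read_eef_pos(): TCP position.
- manip.read_orientation(): TCP orientation.
- manip.read_ft_force(): force on the tool from outside, world axes, zero at the start.
- manip.read_moment(): the same for the moment, N m.
- manip.read_finger_gap(): opening from 0.0 (shut) to 1.0 (fully open).
- manip.read_gripper_force(): force on a finger pad.
Only numpy, scipy, OpenCV 4.12 (cv2) and the standard library are available. Lean on these libraries where they do the work, as an engineer would, in place of code of your own. Each camera call takes 0.05 s, during which the arm holds its last target. There are 200 camera calls.

## Working session

There is one attempt and no reset: what is moved stays moved. The work goes in short steps, each a Python script; the robot and the scene stay as the last script left them, time stands still between calls to the robot, and variables do not carry over. Pictures are saved under pics/ and viewed, at most 10 in all, crops included, and the job is handed in when it is done.

```bash
mkdir -p pics; cat > h.py <<'E'
import numpy as np, cv2
from rig import manip, eyes
from scipy.spatial.transform import Rotation as R
def ray(c,u,v):
    d=c['pose'][:3,:3]@np.linalg.inv(c['camera_matrix'])@np.array([u,v,1.]); return np.array(c['pose'])[:3,3],d
def plane(c,u,v,z):
    o,d=ray(c,u,v); return o+d*(z-o[2])/d[2]
def proj(c,p):
    T=np.linalg.inv(c['pose']); q=c['camera_matrix']@(T[:3,:3]@np.array(p)+T[:3,3]); return q[:2]/q[2]
def save(n,f): cv2.imwrite('pics/'+n,cv2.cvtColor(f,cv2.COLOR_RGB2BGR))
E
python3 - <<'E'
from h import *
for n in('scene','side'):
    c=eyes.camera(n); save(n+'.png',c['frame']); np.savez(n+'.npz',**{k:np.array(v) for k,v in c.items()}); print(n,np.round(c['pose'],3).tolist(),c['camera_matrix'].tolist())
print(manip.read_time_s(),manip.read_finger_gap(),manip.read_orientation())
E
```

```text
scene [[0.669, 0.62, -0.409, 0.966], [0.743, -0.549, 0.383, -0.519], [0.013, -0.56, -0.828, 1.088], [0.0, 0.0, 0.0, 1.0]] [[412.3349393688994, 0.0, 283.3975099824256], [0.0, 412.3349393688994, 202.67123668478163], [0.0, 0.0, 1.0]]
side [[-0.935, -0.214, 0.281, 0.177], [-0.353, 0.54, -0.764, 0.785], [0.012, -0.814, -0.581, 0.736], [0.0, 0.0, 0.0, 1.0]] [[379.0385694888875, 0.0, 277.1823669330315], [0.0, 379.0385694888875, 210.48540773083016], [0.0, 0.0, 1.0]]
0.1 0.9995985908547609 [ 9.91315661e-01  1.31500560e-01 -5.91556853e-05 -9.26843595e-04]
```

View pics/scene.png

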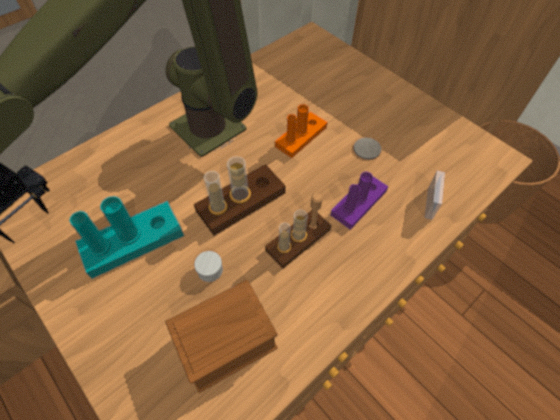

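View pics/side.png

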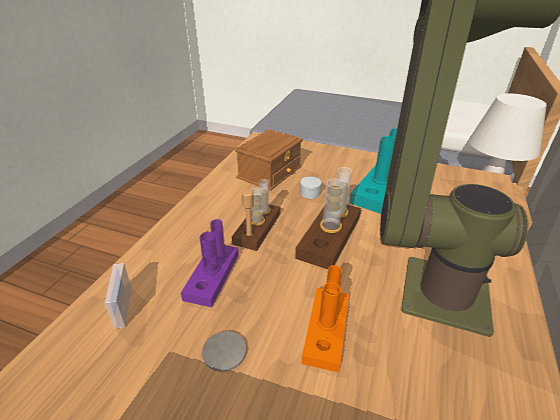

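The scene view shows five bank-like things: turquoise (130,237), orange (302,133), purple (360,200), large dark wood (240,198) and small dark wood holding the pale pusher (298,238; in the side view 257,222). I choose the small dark one. I'll check it with one close crop.

```bash
python3 - <<'E'
from h import *
a=np.load('scene.npz')['frame'][185:275,255:345];b=np.load('side.npz')['frame'][170:260,215:305]
save('crop.png',cv2.resize(np.hstack([a,b]),(800,400),interpolation=cv2.INTER_CUBIC))
E
```

```text
(no output)
```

View pics/crop.png

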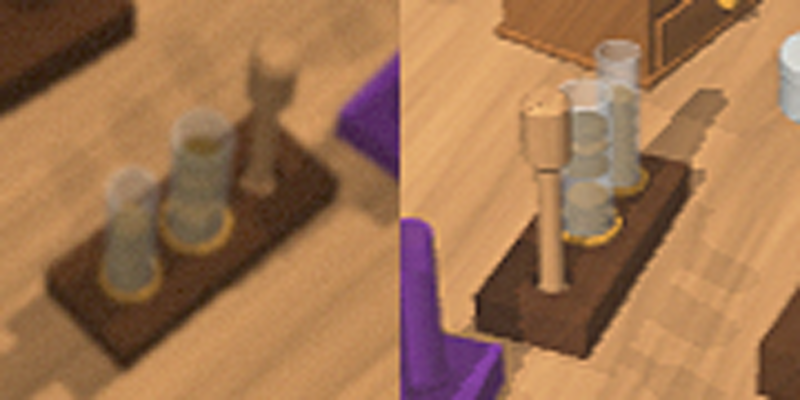

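The crop confirms it: small dark base with two clear tubes (the wide one in the middle, coins visible) and the pusher in its socket. I'll take a rough pose from the base-top corners, then look from the wrist.

```bash
python3 - <<'E'
from h import *
s=4.444
A=np.load('scene.npz');B=np.load('side.npz')
for n,c,pts in(('sc',A,[(48,270),(125,347),(335,183)]),('sd',B,[(77,295),(185,340),(290,165)])):
    o=(255,185) if n=='sc' else (215,170)
    P=[plane(c,o[0]+x/s,o[1]+y/s,.03)[:2] for x,y in pts]
    print(n,np.round(P,3).tolist())
w=eyes.camera('wrist');print(np.round(w['T_tool_cam'],4).tolist(),w['camera_matrix'].tolist())
# wide tube mouth both views triangulate; knob top
def tri(p,q):
    o1,d1=ray(A,*p);o2,d2=ray(B,*q);t=np.linalg.lstsq(np.c_[d1,-d2],o2-o1,rcond=None)[0];return (o1+t[0]*d1+o2+t[1]*d2)/2
f=lambda x,y:(255+x/s,185+y/s); g=lambda x,y:(215+(x-400)/s,170+y/s)
print('mouth',tri(f(203,126),g(590,90)),'knobtop',tri(f(276,48),g(546,98)),'foot',tri(f(258,183),g(553,285)))
print([plane(c,*p,z)[:2] for c,p,z in((A,f(203,126),.14),(B,g(590,90),.14),(A,f(276,48),.173),(B,g(546,98),.173))])
E
```

```text
sc [[0.521, -0.169], [0.595, -0.168], [0.599, 0.019]]
sd [[0.594, 0.027], [0.51, 0.042], [0.515, -0.164]]
[[0.0007, -0.9635, -0.2677, 0.0743], [1.0, 0.0007, -0.0001, -0.0005], [0.0003, -0.2677, 0.9635, -0.1989], [0.0, 0.0, 0.0, 1.0]] [[366.3387375406694, 0.0, 277.14992610518976], [0.0, 366.3387375406694, 212.30396620695714], [0.0, 0.0, 1.0]]
mouth [ 0.55398935 -0.06992098  0.14099522] knobtop [ 0.5562867  -0.01062145  0.16993941] foot [ 0.55917099 -0.01446234  0.01707598]
[array([ 0.55502434, -0.06879735]), array([ 0.55339901, -0.07244817]), array([ 0.55783126, -0.01223239]), array([ 0.55407926, -0.00644181])]
```

```bash
cat >> h.py <<'E'
def down(yaw=0.):  # tool y = world x rotated by yaw, tool x = world y
    x=np.array([-np.sin(yaw),np.cos(yaw),0]);y=np.array([np.cos(yaw),np.sin(yaw),0])
    return R.from_matrix(np.c_[x,y,[0,0,-1]]).as_quat()
def wrist():
    T=np.eye(4);T[:3,:3]=R.from_quat(manip.read_orientation()).as_matrix();T[:3,3]=manip.read_eef_pos()
    c=eyes.camera('wrist');c['pose']=T@c['T_tool_cam'];return c
E
python3 - <<'E'
from h import *
manip.move_ptp([.30,-.40,.40],down()); 
manip.move_ptp([.555,-.10,.38],down())
c=wrist();save('w1.png',c['frame']);np.savez('w1.npz',**{k:np.array(v) for k,v in c.items()})
print(manip.read_time_s(),manip.read_joint_pos(),manip.read_ft_force())
E
```

```text
2.95 [-2.75425047e-01 -1.16414804e-01  1.56995904e+00 -3.03610863e-04
  1.68787540e+00 -2.73637489e-01] [ 1.33871591 -0.53391042  0.78094879]
```

View pics/w1.png

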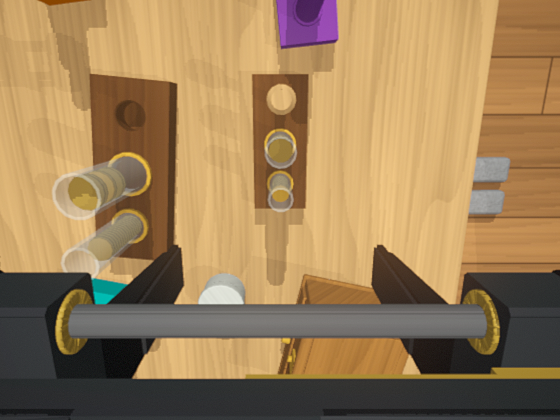

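The wrist view shows the small bank nearly axis-aligned: base-top corners about (253,73), (308,75), (306,209), (254,207), knob top at (281,99), wide mouth (281,152), narrow mouth (281,199).

```bash
python3 - <<'E'
from h import *
c=np.load('w1.npz');f=c['frame']
hsv=cv2.cvtColor(f,cv2.COLOR_RGB2HSV);roi=np.zeros(f.shape[:2],np.uint8);roi[55:222,235:325]=1
m=((hsv[...,2]<115)&(hsv[...,1]>90)&(roi>0)).astype(np.uint8)
print('dark',m.sum(), [f[85,262].tolist(),f[130,300].tolist(),f[230,275].tolist(),f[99,281].tolist()])
# edges: left and right side rows
top=[];
for v in range(82,203,4):
    u=np.where(m[v])[0]
    if len(u): top.append((v,u.min()-.5,u.max()+.5))
t=np.array(top)
for k,n in((1,'L'),(2,'R')):
    P=np.array([plane(c,u,v,.03)[:2] for v,u in t[:,[0,k]]]);
    p=np.polyfit(P[:,1],P[:,0],1);r=P[:,0]-np.polyval(p,P[:,1]);g=abs(r)<.003;p=np.polyfit(P[g,1],P[g,0],1);print(n,'x at y=-.07',np.polyval(p,-.07),'slope',p[0],g.sum(),len(g))
ys=[(np.where(m[:,u])[0].min()-.5,np.where(m[:,u])[0].max()+.5) for u in range(258,304,3) if m[:,u].any()]
a,b=np.median(ys,0);print('rows',a,b,plane(c,280,a,.03),plane(c,280,b,.03))
k=((hsv[...,2]>185)&(roi>0)).astype(np.uint8);k[120:]=0;k[:80]=0
k[:, :264]=0;k[:,298:]=0
cs=max(cv2.findContours(k,0,1)[0],key=cv2.contourArea);(cx,cy),r=cv2.minEnclosingCircle(cs);print('knob',cx,cy,r,plane(c,cx,cy,.168)[:2], np.linalg.norm(plane(c,cx+r,cy,.163)-plane(c,cx,cy,.163)))
print('wide',plane(c,281,152,.14),'ring',proj(c,[.555,-.07,.14]),proj(c,[.555,-.0103,.03]))
save('w1c.png',cv2.resize(f[60:220,230:330],(500,600*500//500+0),fx=0,fy=0,interpolation=cv2.INTER_CUBIC) if 0 else cv2.resize(f[60:220,235:325],None,fx=3.7,fy=3.7,interpolation=cv2.INTER_CUBIC))
E
```

```text
dark 1009 [[132, 87, 49], [125, 81, 45], [185, 146, 95], [221, 180, 120]]
L x at y=-.07 0.5528354593437266 slope 0.265443825207041 4 21
R x at y=-.07 0.5967993411797734 slope -0.020707660360748305 3 21
rows 74.5 170.5 [0.55755698 0.0234816  0.03      ] [ 0.55774178 -0.11248005  0.03      ]
knob 281.0 97.6875 14.189802169799805 [ 0.55773173 -0.01216809] 0.015380950286624638
wide [ 0.55812398 -0.07292138  0.14      ] ring [278.3729071  149.52153281] [278.18303566  99.5962436 ]
```

View pics/w1c.png

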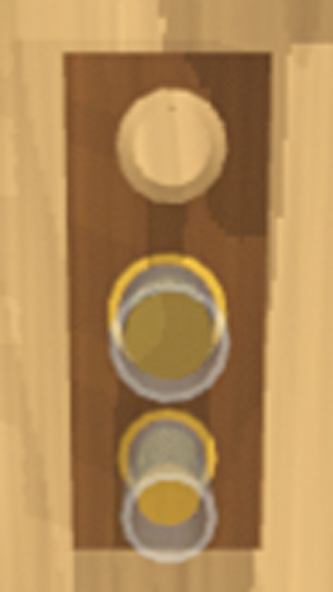

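The crop gives (crop pixels): base-top corners (64,52), (272,52), (263,549), (74,549); knob centre (172,145); wide mouth rim centre (170,343), with coins inside it.

```bash
python3 - <<'E'
from h import *
c=np.load('w1.npz')
g=lambda x,y,z:plane(c,x/3.7+234.9,y/3.7+59.9,z)[:2]
C=np.array([g(*p,.03) for p in((64,52),(272,52),(263,549),(74,549))]);print(np.round(C,4).tolist(),C.mean(0))
a=(C[0]+C[1]-C[2]-C[3])/2;print('yaw',np.arctan2(-a[0],a[1]),'len',np.linalg.norm(a),'w',np.linalg.norm(C[1]-C[0]))
print('mouth',g(170,343,.14),'narrow',g(169,517,.14),'knob',g(172,145,.163),'d',np.linalg.norm(g(111,343,.14)-g(229,343,.14)),np.linalg.norm(g(117,145,.15)-g(227,145,.15)))
E
```

```text
[[0.5184, 0.0242], [0.5975, 0.0242], [0.5981, -0.1714], [0.5189, -0.1714]] [ 0.55824343 -0.0735945 ]
yaw 0.0026532189597281413 len 0.19559622517200778 w 0.07911602046412394
mouth [ 0.55794222 -0.07363275] narrow [ 0.55772307 -0.13113311] knob [ 0.55820115 -0.01345849] d 0.03793423371746761 0.033265988849265474
```

```bash
python3 - <<'E'
from h import *
manip.set_gripper(.65)
manip.move_ptp([.558,-.0135,.22],down())
manip.move_linear([.558,-.0135,.129],velocity=.12,force_limit=8)
print(manip.read_eef_pos(),manip.read_ft_force())
manip.set_gripper(0,50); print('gap',manip.read_finger_gap()*95,manip.read_gripper_force(),manip.read_ft_force(),manip.read_moment())
print(manip.move_linear([.558,-.0135,.30],velocity=.15,force_limit=15),manip.read_eef_pos(),manip.read_time_s())
manip.hold(.3);print(manip.read_ft_force(),manip.read_finger_gap()*95)
for n in('scene','side'):
    c=eyes.camera(n);np.savez(n+'2.npz',**{k:np.array(v) for k,v in c.items()})
c=wrist();np.savez('w2.npz',**{k:np.array(v) for k,v in c.items()})
A=np.load('scene2.npz');B=np.load('side2.npz')
def crop(c):
    u,v=proj(c,[.558,-.03,.19]).astype(int);print(u,v);return c['frame'][max(v-80,0):max(v-80,0)+160,max(u-60,0):max(u-60,0)+120]
w=c['frame'][0:260,170:430]
ims=[cv2.resize(x,(int(x.shape[1]*460/x.shape[0]),460),interpolation=cv2.INTER_CUBIC) for x in(crop(A),crop(B))]
save('c2.png',np.hstack(ims))
E
```

```text
[ 0.55881042 -0.01364484  0.13011508] [0.01805046 0.30769151 0.30324862]
gap 30.04991379228617 50.000520866014995 [-0.39008273 -0.84150536  1.77321759] [-0.04468065 -0.03648777 -0.00317113]
False [ 0.55742514 -0.01345173  0.29845438] 7.3083
[ 0.25279688  0.40616718 -0.31203831] 30.19372634288598
312 195
249 182
```

View pics/c2.png

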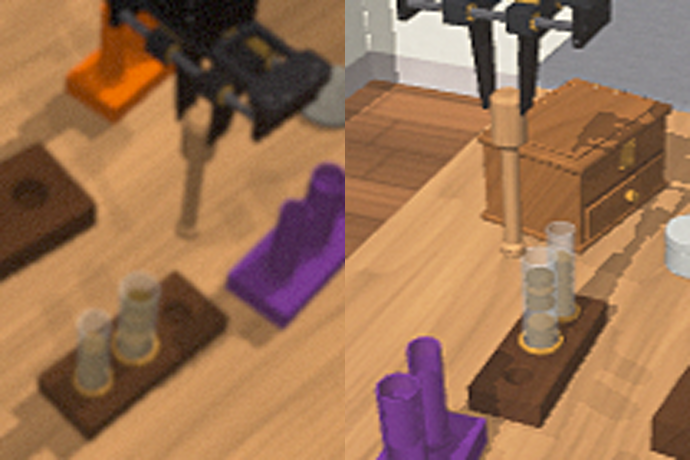

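```bash
python3 - <<'E'
from h import *
A=np.load('scene2.npz');B=np.load('side2.npz');k=2.875
f=lambda x,y:(252+x/k,115+y/k);g=lambda x,y:(189+(x-345)/k,102+y/k)
def tri(p,q):
    o1,d1=ray(A,*p);o2,d2=ray(B,*q);t=np.linalg.lstsq(np.c_[d1,-d2],o2-o1,rcond=None)[0];return (o1+t[0]*d1+o2+t[1]*d2)/2,np.linalg.norm(o1+t[0]*d1-o2-t[1]*d2)
print('foot',tri(f(187,234),g(513,250)),'knobbottom',tri(f(195,160),g(509,145)),'tube',tri(f(139,286),g(540,256)))
for p in([.5574,-.0135,.2985],[.5574,-.0135,.176],[.5574,-.0135,.336]):
    print(p,(proj(A,p)-[252,115])*k,(proj(B,p)-[189,102])*k+[345,0])
w=np.load('w2.npz');save('w2.png',cv2.resize(w['frame'],(800,600)));print(manip.read_finger_gap()*95,manip.read_eef_pos(),manip.read_ft_force())
E
```

```text
foot (array([ 0.55999009, -0.01568071,  0.1760979 ]), np.float64(0.0010925692809329098)) knobbottom (array([ 0.55940266, -0.01677238,  0.2873542 ]), np.float64(0.000650256388048557)) tube (array([ 0.55588397, -0.07088819,  0.13756347]), np.float64(0.00029352796394535276))
[0.5574, -0.0135, 0.2985] [197.53234495 148.63560699] [509.4366154  135.58148654]
[0.5574, -0.0135, 0.176] [186.15654783 230.92395987] [513.97051152 251.85205364]
[0.5574, -0.0135, 0.336] [201.48361975 120.05353125] [507.91284138  96.50470484]
30.369641641780884 [ 0.55797275 -0.01349132  0.29986753] [ 0.34387822  0.22219486 -0.93901696]
```

View pics/w2.png

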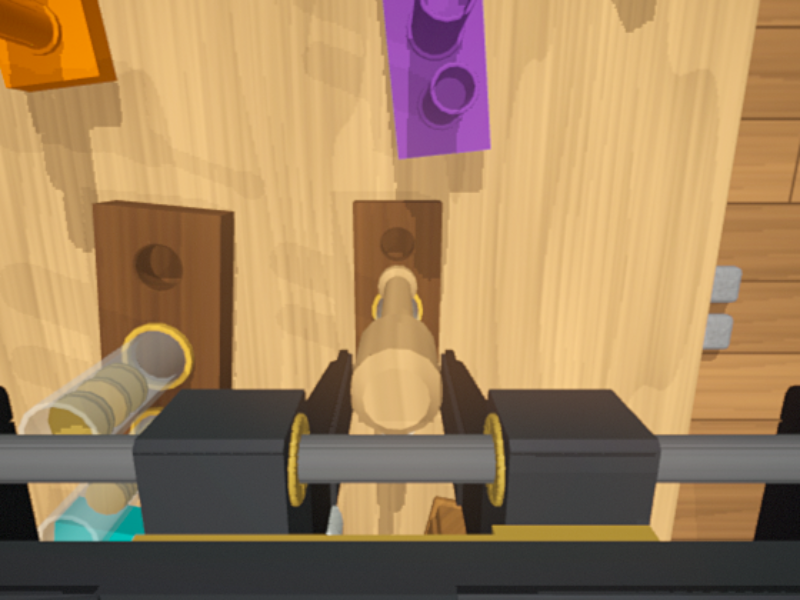

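The pusher hangs upright below the gripper: foot at (398,275), socket hole empty at (397,243). The triangulated foot z of 0.176 means no slip. Next I hover over the tube and compare the foot with the mouth in both fixed views.

```bash
python3 - <<'E'
from h import *
w=np.load('w2.npz')
print('foot x from wrist',plane(w,398*.7,270*.7,.188), 'far edge',plane(w,398*.7,265*.7,.188),[ (plane(w,u*.7,275*.7,.188))[0] for u in(378,418)])
manip.move_linear([.558,-.0736,.30],velocity=.12)
manip.move_linear([.558,-.0736,.274],velocity=.1);manip.hold(.2)
print(manip.read_eef_pos(),manip.read_time_s(),manip.read_ft_force())
o=[]
for n in('scene','side'):
    c=eyes.camera(n);np.savez(n+'3.npz',**{k:np.array(v) for k,v in c.items()})
    u,v=proj(c,[.558,-.0736,.13]).astype(int);print(u-25,v-35);o.append(cv2.resize(c['frame'][v-35:v+35,u-25:u+25],None,fx=8,fy=8,interpolation=cv2.INTER_CUBIC))
save('c3.png',np.hstack(o))
E
```

```text
foot x from wrist [ 0.55796589 -0.0032614   0.188     ] far edge [ 5.57960485e-01 -1.83236284e-04  1.88000000e-01] [np.float64(0.5458332979958843), np.float64(0.5701084881927113)]
[ 0.55835803 -0.07356588  0.27478529] 9.0167 [ 0.77980095  0.31373179 -1.22052738]
274 181
231 157
```

View pics/c3.png

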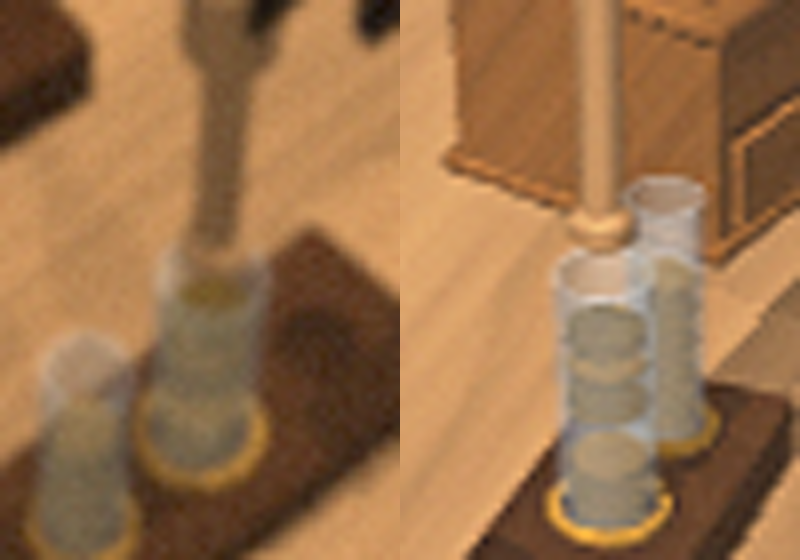

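The foot hovers over the wide tube's mouth in both views: side foot (600,235) over mouth (605,275), scene foot (215,250) over mouth (213,265). The offset is about 1 mm, well inside the 4.5 mm clearance. I'll push by feel.

```bash
python3 - <<'E'
from h import *
x,y=.5572,-.0736
F=lambda:round(float(manip.read_ft_force()[2]),2)
print(manip.move_linear([x,y,.254],velocity=.04,force_limit=6),manip.read_eef_pos(),F())
E
```

```text
False [ 0.55717608 -0.07360267  0.25390378] -0.27
```

```bash
python3 - <<'E'
from h import *
x,y=.5572,-.0736
F=lambda:round(float(manip.read_ft_force()[2]),2)
b=F()
s=manip.move_linear([x,y,.178],velocity=.02,force_limit=12.5)
z=manip.read_eef_pos()[2];print(s,z,F(),manip.read_time_s())
manip.hold(.2);print(manip.read_eef_pos(),manip.read_ft_force(),manip.read_finger_gap()*95,manip.read_time_s())
E
```

```text
True 0.19831138898995054 3.24 12.3083
[ 0.55755474 -0.0737945   0.19834349] [-0.07898584  0.88601605  1.87465114] 30.713995715163307 12.5083
```

```bash
python3 - <<'E'
from h import *
x,y=.5572,-.0736
F=lambda:round(float(manip.read_ft_force()[2]),2)
z=manip.read_eef_pos()[2]
for i in range(10):
    z-=.0005
    s=manip.move_linear([x,y,z],velocity=.01,force_limit=15);f=F();manip.hold(.05);f2=F()
    print(s,round(z,4),round(manip.read_eef_pos()[2],4),f,f2)
    if s or f2>14: break
manip.hold(.1);print(F(),manip.read_time_s())
E
```

```text
False 0.1978 0.1983 5.49 4.65
False 0.1973 0.1983 7.22 6.88
False 0.1968 0.1983 7.39 8.16
False 0.1963 0.1982 8.88 9.46
False 0.1958 0.1983 11.23 10.89
False 0.1953 0.1982 11.46 12.8
False 0.1948 0.1982 14.41 13.99
False 0.1943 0.1981 15.23 14.97
15.19 15.0083
```

```bash
python3 - <<'E'
from h import *
F=lambda:round(float(manip.read_ft_force()[2]),2)
manip.move_linear([.5572,-.0736,.1938],velocity=.01,force_limit=8)
for i in range(6): manip.hold(.15);print(F(),round(manip.read_eef_pos()[2],5))
o=[]
for n in('scene','side'):
    c=eyes.camera(n);np.savez(n+'4.npz',**{k:np.array(v) for k,v in c.items()})
    u,v=proj(c,[.558,-.0736,.13]).astype(int);o.append(cv2.resize(c['frame'][v-35:v+35,u-25:u+25],None,fx=8,fy=8,interpolation=cv2.INTER_CUBIC))
save('c4.png',np.hstack(o));print(F(),manip.read_time_s())
E
```

```text
15.81 0.19795
16.77 0.19793
15.59 0.19795
15.31 0.19795
16.49 0.19793
16.13 0.19795
16.48 16.2583
```

View pics/c4.png

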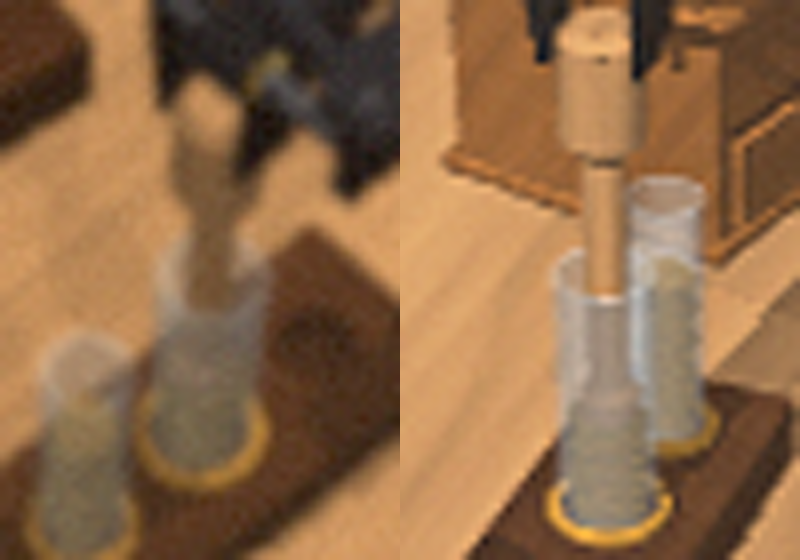

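All three stacks are now one continuous column under the foot (side view 612,395, down to the ring at 505), and 16 N held for 0.9 s with no movement, so the coins are firmly home. Next I lift out and return the pusher to the socket by feel.

```bash
python3 - <<'E'
from h import *
P=lambda:(np.round(manip.read_eef_pos(),4),np.round(manip.read_ft_force(),2),round(manip.read_time_s(),2))
manip.move_linear([.5572,-.0736,.19815],velocity=.03)
print(manip.move_linear([.5572,-.0736,.300],velocity=.1,force_limit=15),*P())
manip.move_linear([.558,-.0135,.295],velocity=.12)
manip.move_linear([.558,-.0135,.170],velocity=.12,force_limit=10);manip.hold(.2);print(*P())
print(manip.move_linear([.558,-.0135,.125],velocity=.03,force_limit=5),*P())
E
```

```text
False [ 0.5568 -0.0735  0.2989] [-0.86  0.33 -1.63] 17.72
[ 0.5585 -0.0135  0.1709] [-0.34 -0.47 -1.3 ] 19.76
True [ 0.5579 -0.0135  0.1292] [ 0.05 -0.15  4.8 ] 20.98
```

It bottomed at the original height (TCP z 0.129), so it is in the socket. I'll release and retreat.

```bash
python3 - <<'E'
from h import *
manip.move_linear([.558,-.0135,.1295],velocity=.02)
manip.set_gripper(.65);manip.hold(.2)
manip.move_linear([.558,-.0135,.25],velocity=.1)
manip.move_ptp([.555,-.10,.38],down());manip.hold(.4)
c=wrist();print(manip.read_time_s(),manip.read_ft_force(),manip.read_finger_gap())
o=[cv2.resize(c['frame'][60:220,235:325],None,fx=3.5,fy=3.5,interpolation=cv2.INTER_CUBIC)]
s=eyes.camera('side');u,v=proj(s,[.558,-.05,.1]).astype(int);o.append(cv2.resize(s['frame'][v-50:v+50,u-40:u+40],(448,560),interpolation=cv2.INTER_CUBIC))
save('c5.png',np.hstack(o))
E
```

```text
24.6583 [ 0.64494888 -0.41843916  0.53275479] 0.6472340518078187
```

View pics/c5.png

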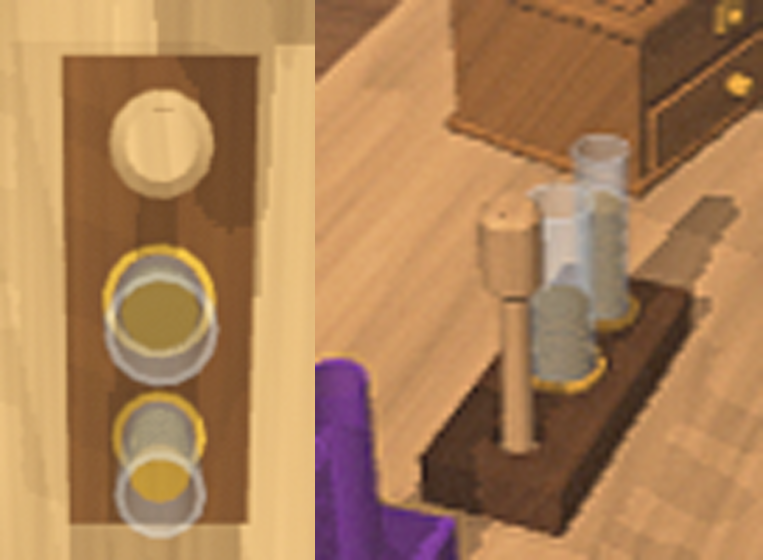

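The pusher stands upright in its socket (knob at (162,143) in the wrist crop, foot at (518,445) in the side crop), and the coins form one column at the bottom of the tube. I'll hand it in.

```bash
python3 -c "
from h import *
print(manip.finish_job())"
```

```text
the job is handed in; nothing more can be done
None
```

The coins are closed up and pressed firmly home (16 N held for about 0.9 s with no movement), the pusher stands upright in its socket, and the job was handed in at about 25 s; no verdict was returned.

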